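# Sort lead-loaded mallet heads by heft and shut the drawer on its detent

## Robot

A 6-joint arm with a two-finger parallel gripper is mounted at the origin on the work surface. World frame = base frame: x ahead of the robot, y to its left, z up, the work surface at z = 0. Lengths are in m, angles in rad, forces in N, time in s.
With the tool pointing down it reaches from about 0.35 to 0.95 m from the base axis. Payload 17.4 kg.
Tool frame: the origin (TCP) lies midway between the tips of the shut fingers; the grasp point (between the pads) lies 19 mm behind it; z points along the fingers, y is the line along which they close (so a half turn about z gives the same grasp; the last joint's range is limited). The gripper opens to 93 mm and grips with 3 to 60 N. Pads are 15 mm wide; open, the fingers measure 128 mm over their backs; the gripper's body (75 mm by 188 mm) begins 65 mm behind the grasp point.
Start: joints at [-1.227, 0.116, 1.442, -0, 1.584, -0.038], TCP at [0.251, -0.626, 0.219] pointing down, gripper open.
Joint ranges: [-2.83, 2.83], [-0.83, 2.19], [0.07, 2.5], [-1.14, 4.28], [0.01, 3], [-2.97, 2.97]. Speed limits (rad/s): [1.89, 1.89, 2.22, 3.14, 3.14, 3.14].

## Interface

Orientations are given as a unit quaternion [w, x, y, z].
In Python, from station import manip gives the robot as it stands.
- The arm moves only by the tool move_arm, never from a script. Its argument "plan" is a list of rows, each a list of 5 numbers: the opening, from 0 (shut) to 1 (fully open), then the shift along the tool's x, y, z in units of 1 m (1.0 is 1 m), then the turn about the tool's z in units of 90 degrees (1.0 is 90 degrees). A call has 1 to 5 rows; each row is the pose to reach, as a shift and turn from the pose commanded when the call began, along the tool's axes at that moment; what a row does not reach only later rows make up. A row lasts 1/8 s, in which the tool goes at most 62.5 mm and 10.7 degrees, less where a joint would pass 70% of its speed; a pose out of reach is approached as far as the arm can. A call with a number of a shift or a turn outside -1 to 1 is refused whole. A call with a gripper value outside its range is refused whole. The fingers move at their own pace and stop on an object; "grip_force" is the grip in N (left out, the last holds). Time passes only in rows, so rows that repeat a pose let the fingers close. It gives the time, the measured TCP pose, the force, the opening and the grip force at its end, in the units of the state.
- manip.read_state(): the state, without advancing time (a new reading comes with each control period).
- manip.grab_frame(name): name is "side" or "top" or "wrist"; returns the picture (480x640x3 uint8, red, green, blue); there is no depth.
- manip.calibration(name): a dict with "fx", "fy", "cx", "cy" (pixels), "k1" (the pictures are not rectified: a ray, as slopes to the right and down, at radius r is drawn at 1 + k1 r^2 times it, then the intrinsics apply), "position" and "orientation" of the camera in the world. Camera axes: x right, y down, z forward; pixel columns grow to the right and rows downward; lengths in m; the calibration is good to about 2 mm. A picture is of the moment at which its call begins: read the wrist's pose just before it. calibration takes no time and is no camera call; for the wrist camera it gives the pose at the moment of the call.
- manip.close_job(): hands the job in; it is judged then, once.
The state is a dict: "clock": time; "joints": joint angles; "joint_velocities": joint speeds; "effort": joint torques, N m; "tcp_pos": TCP position; "eef_rot": TCP orientation; "ft_force": force on the tool from outside, world axes, zero at the start; "torque": the same for the moment, N m; "finger_gap": opening from 0.0 (shut) to 1.0 (fully open); "gripper_force": force on a finger pad.
Only numpy, scipy, OpenCV 4.12 (cv2) and the standard library are available. Lean on these libraries where they do the work, as an engineer would, in place of code of your own. Each camera call takes 0.05 s, during which the arm holds its last target. There are 200 camera calls.

## Task

Some of these look-alike mallet heads have a lead core: heft each one, lay the loaded ones flat in the open drawer and the plain ones flat in the plywood tray, none on top of another. Once all are sorted, push the drawer gently, without slamming it, until it passes its detent and seats fully home, and leave everything else on the bench in its place.

Things in the scene. Friction and masses are not known exactly. Their poses are not given: they have to be found in the camera images.
- head_a: pale wood mallet head: square block 36 x 36 mm, 44 long, amid two round stubs 27 mm thick, 26 long; 96 mm in all. Origin at its centre (18 mm up on the bench); x is the long axis, y and z square to the flats. Loaded (lead core inside) 0.31-0.42 kg, plain 0.06-0.085 kg; they look the same. Four to six are present; a missing one reads None.
- head_b: pale wood mallet head: square block 36 x 36 mm, 44 long, amid two round stubs 27 mm thick, 26 long; 96 mm in all. Origin at its centre (18 mm up on the bench); x is the long axis, y and z square to the flats. Loaded (lead core inside) 0.31-0.42 kg, plain 0.06-0.085 kg; they look the same. Four to six are present; a missing one reads None.
- head_c: pale wood mallet head: square block 36 x 36 mm, 44 long, amid two round stubs 27 mm thick, 26 long; 96 mm in all. Origin at its centre (18 mm up on the bench); x is the long axis, y and z square to the flats. Loaded (lead core inside) 0.31-0.42 kg, plain 0.06-0.085 kg; they look the same. Four to six are present; a missing one reads None.
- head_d: pale wood mallet head: square block 36 x 36 mm, 44 long, amid two round stubs 27 mm thick, 26 long; 96 mm in all. Origin at its centre (18 mm up on the bench); x is the long axis, y and z square to the flats. Loaded (lead core inside) 0.31-0.42 kg, plain 0.06-0.085 kg; they look the same. Four to six are present; a missing one reads None.
- head_e: pale wood mallet head: square block 36 x 36 mm, 44 long, amid two round stubs 27 mm thick, 26 long; 96 mm in all. Origin at its centre (18 mm up on the bench); x is the long axis, y and z square to the flats. Loaded (lead core inside) 0.31-0.42 kg, plain 0.06-0.085 kg; they look the same. Four to six are present; a missing one reads None.
- head_f: pale wood mallet head: square block 36 x 36 mm, 44 long, amid two round stubs 27 mm thick, 26 long; 96 mm in all. Origin at its centre (18 mm up on the bench); x is the long axis, y and z square to the flats. Loaded (lead core inside) 0.31-0.42 kg, plain 0.06-0.085 kg; they look the same. Four to six are present; a missing one reads None.
- drawer (a joint): opening in m: 0 fully home, 0.16 fully out; starts 0.13-0.15 out; about 1 N of drag. A sprung detent resists over the last 15 mm (push of up to about 10 N); past its crest, about 7 mm from home, it draws the drawer on to a hard stop and holds it. Let go short of the crest, the drawer springs back to about 15 mm, or hangs near the crest. 4 mm or less is home.
- drawer_floor (a point): centre of the drawer's inner floor, moving with it, 18 mm above the bench; x points into the cabinet (the closing way), y across, z up. Inside 164 mm along x, 250 along y; walls 6 mm thick, 33 mm above this floor; front panel 12 mm thick, 290 wide, 54 mm above this floor. Out by d, only the d mm nearest the front panel is open from above.
- drawer_handle (a point): middle of the drawer's steel bar handle: 100 mm long across the front, 35 mm out from the front panel, 42 mm above the bench; same axes as the drawer floor. Pushing it along x closes the drawer.
- cabinet: low wooden cabinet of the drawer, fixed on the bench to the robot's left or right: 290 mm wide, 200 deep, 74 high, 10 mm top board. Origin at bench level under the middle of its front face, which looks to the robot; x points into it, y across, z up.
- tray: the plywood tray, 170 x 270 mm and 36 mm high; origin at the centre of its underside, same axes as tray_in.
- tray_in (a point): centre of the inner floor of the plywood tray (fixed to the bench, on the other side from the cabinet), 8 mm above the bench; x the short way, z up. Inside 154 mm along x and 254 mm along y; walls 8 mm thick, 28 mm above this floor.
- top: small turned wooden spinning top, 48 mm across, 36 mm tall, standing among the mallet heads or just beyond them; origin at the centre of its underside or near it. Not part of the job: leave it.
- ferrule: brass tool ferrule standing on end, 26 mm across, 30 mm tall, on the robot's side of the mallet heads; origin at the centre of its underside or near it. Not part of the job: leave it.
- sander: cork sanding block 110 x 60 x 30 mm at the right side; origin at the centre of its underside or near it. Not part of the job: leave it.
- offcut: dark wood offcut 90 x 50 x 45 mm at the left side; origin at the centre of its underside or near it. Not part of the job: leave it.

How it is judged:
By the outcome, as a careful person would: the job done as asked, in the order asked, and still so for the second after the job is handed in, with the robot touching nothing.
Of head_a, head_b, head_c, head_d, head_e, head_f only 4 to 6 are there at a start; the rules pass over those that are not, and their reading is None.
At some moment in a run one of head_a, head_b, head_c, head_d, head_e, head_f may be knocked a few centimetres aside while the robot is not near it.
Once in a run the grip may slacken for a moment while it holds something.
It also fails if it takes over 210 s, if anything falls off the work surface, if the arm or the gripper's body presses on something with over 40 N, if the wrist force passes 120 N, or if a joint passes its speed limit or range.

## Working session

There is one attempt and no reset: what is moved stays moved. The work goes in short steps, Python scripts to look and compute and a tool call to move; the robot and the scene stay as the last step left them, time stands still between calls to the robot, and variables do not carry over. Pictures are saved under pics/ and viewed, at most 14 in all, crops included, and the job is handed in when it is done.

Besides the shell and the picture viewer there is one more tool, called after "Call:" as name(argument=value, ...) on one line, values as JSON. move_arm: Moves the arm, as the interface text tells. Its arguments: {"type":"object","properties":{"plan":{"type":"array","items":{"type":"array","items":{"type":"number"}}},"grip_force":{"type":"number"}},"required":["plan"]}

```bash
ls; mkdir -p pics; python3 - <<'E'
from station import manip
import cv2
s=manip.read_state(); print({k:s[k] for k in ('clock','tcp_pos','eef_rot','ft_force','finger_gap')})
for n in ('top','side'):
    print(n,manip.calibration(n)); f=manip.grab_frame(n); cv2.imwrite(f'pics/{n}0.png',f[...,::-1])
E
```

```text
pics
{'clock': 0.0, 'tcp_pos': array([ 0.25141712, -0.62620001,  0.21790689]), 'eef_rot': array([-5.77789574e-04,  9.81834402e-01,  1.89738939e-01, -8.99200164e-05]), 'ft_force': array([-0.26657742, -0.08188917,  0.50025568]), 'finger_gap': 0.9973031258177413}
top {'fx': 446.65593252523956, 'fy': 446.65593252523956, 'cx': 319.48704322982434, 'cy': 239.77674062955177, 'k1': 0.008084850477482213, 'position': array([0.40741815, 0.01184208, 1.15378053]), 'orientation': array([-0.03272981,  0.71113752, -0.7006319 ,  0.04824032])}
side {'fx': 540.9526728310369, 'fy': 540.9526728310369, 'cx': 316.9549167652366, 'cy': 245.47332121584685, 'k1': -0.1397895363402594, 'position': array([0.64604223, 1.32179285, 1.11232656]), 'orientation': array([-0.0155453 ,  0.0240254 ,  0.90003767, -0.43487161])}
```

View pics/top0.png

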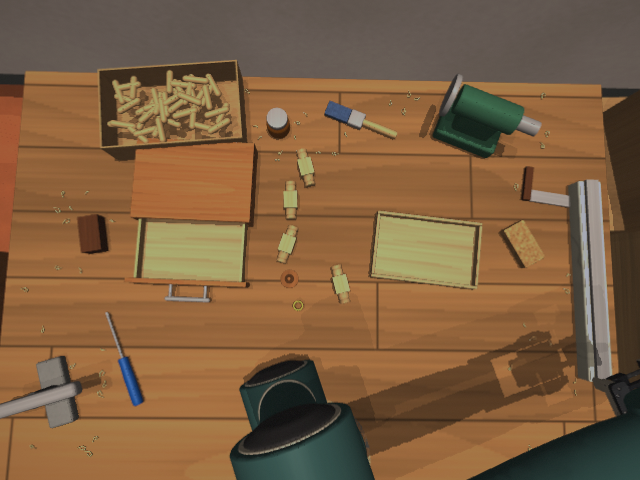

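View pics/side0.png

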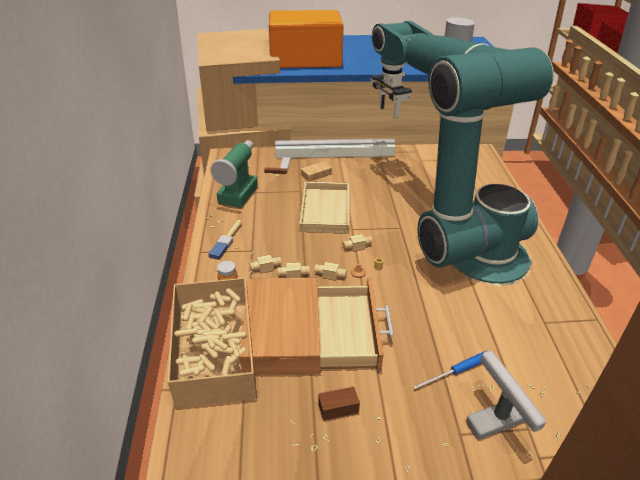

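The top view shows four heads at about (305,167), (290,200), (288,244) and (341,284). The spinning top is at (289,278) and the ferrule at (298,305). The drawer is on the left with its handle at (188,297), and the tray is on the right around (427,250). The side view also shows four heads.

```bash
cat > h.py <<'E'
import numpy as np, cv2
from scipy.spatial.transform import Rotation as R
from scipy.optimize import minimize
from station import manip
def rot(q): return R.from_quat(np.asarray(q)[[1,2,3,0]]).as_matrix()
def proj(P,c):
    p=(np.atleast_2d(P)-c['position'])@rot(c['orientation']); s=p[:,:2]/p[:,2:]
    s=s*(1+c['k1']*(s**2).sum(1,keepdims=True)); return s*[c['fx'],c['fy']]+[c['cx'],c['cy']]
def unproj(uv,c,z):
    d=(np.atleast_2d(uv)-[c['cx'],c['cy']])/[c['fx'],c['fy']]; s=d.copy()
    for _ in range(8): s=d/(1+c['k1']*(s**2).sum(1,keepdims=True))
    r=np.c_[s,np.ones(len(s))]@rot(c['orientation']).T
    return c['position']+r*((z-c['position'][2])/r[:,2:])
B=np.array([[i*.022,j*.018,k*.018] for i in(-1,1) for j in(-1,1) for k in(-1,1)])
a=np.arange(0,2*np.pi,.4)
S=[np.array([[x*s,.0135*np.cos(t),.0135*np.sin(t)] for x in(.022,.048) for t in a]) for s in(-1,1)]
def headmask(p,c,sh,z=.018,k=4):
    m=np.zeros(sh,np.uint8); M=R.from_euler('z',p[2]).as_matrix()
    for Q in [B]+S:
        h=cv2.convexHull(proj(Q@M.T+[p[0],p[1],z],c).astype(np.float32))
        cv2.fillConvexPoly(m,np.round(h*16).astype(np.int32),255,shift=4)
    return m
def woodmask(f):
    hsv=cv2.cvtColor(f,cv2.COLOR_RGB2HSV); return hsv
def fit(mask,c,p0,z=.018):
    t=cv2.GaussianBlur(mask,(0,0),1.2).astype(float)/255
    def cost(p): return ((cv2.GaussianBlur(headmask(p,c,mask.shape,z),(0,0),1.2)/255.-t)**2).sum()
    best=None
    for dy in(-.3,0,.3):
        x0=np.array(p0)+[0,0,dy]
        r=minimize(cost,x0,method='Nelder-Mead',options=dict(initial_simplex=x0+np.array([[0,0,0],[.01,0,0],[0,.01,0],[0,0,.2]]),xatol=1e-4,fatol=1e-2))
        if best is None or r.fun<best.fun: best=r
    return best.x,best.fun
E
python3 - <<'E'
from h import *
f=cv2.imread('pics/top0.png'); 
hsv=cv2.cvtColor(f,cv2.COLOR_BGR2HSV)
for n,(u,v) in dict(h1=(290,200),h3=(288,244),h4=(341,284),stub=(306,155),bench=(350,170),b2=(270,200)).items(): print(n,hsv[v,u])
cv2.imwrite('pics/crop0.png',cv2.resize(f[135:315,122:492],None,fx=2.16,fy=2.16,interpolation=cv2.INTER_CUBIC))
E
```

```text
h1 [ 30  94 171]
h3 [ 28  98 171]
h4 [ 31  96 172]
stub [ 16 136 167]
bench [ 14 154 147]
b2 [ 13 151 150]
```

View pics/crop0.png

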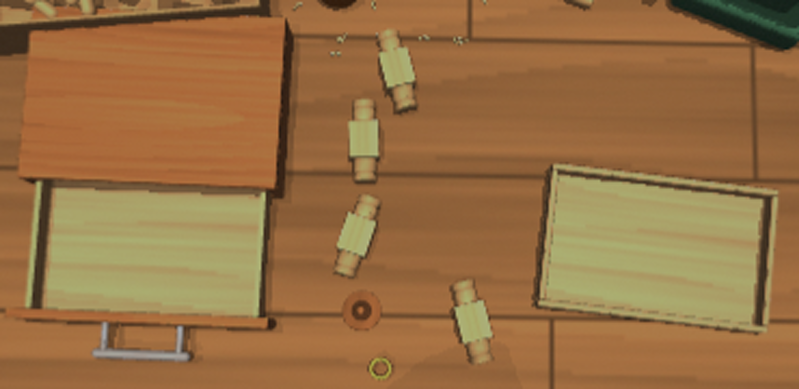

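The crop shows the heads centred at about (397,70), (364,140), (358,235) and (471,321). The tray rim corners are (553,165), (777,192), (764,331) and (536,306). The cabinet front edge runs (20,180) to (276,188), and the handle bar (95,353) to (190,357).

```bash
python3 - <<'E'
from h import *
c=manip.calibration('top'); f=cv2.imread('pics/top0.png'); hsv=cv2.cvtColor(f,cv2.COLOR_BGR2HSV)
U=lambda p,z: unproj(np.array(p)/2.16+[122,135],c,z)[:,:2]
m=((hsv[...,0]>22)&(hsv[...,0]<40)&(hsv[...,2]>120)).astype(np.uint8)
n,l,st,ce=cv2.connectedComponentsWithStats(m)
for e in [((387,33),(406,109)),((364,100),(365,181)),((372,197),(346,275)),((461,282),(482,360))]:
    q=U(e,.018); d=q[0]-q[1]; mid=np.mean(e,0)/2.16+[122,135]
    i=min([i for i in range(1,n) if 150<st[i,4]<900],key=lambda i:np.hypot(*(ce[i]-mid)))
    print('head',unproj(ce[i],c,.036)[0,:2].round(4),'mid',q.mean(0).round(4),'len',np.hypot(*d).round(4),'yaw',np.degrees(np.arctan2(d[1],d[0])).round(1),st[i,4])
t=U([(553,165),(777,192),(764,331),(536,306)],.036); print('tray',t.round(4),t.mean(0).round(4),[np.hypot(*(t[i]-t[(i+1)%4])).round(4) for i in range(4)])
k=U([(33,22),(288,18),(276,188),(20,180)],.074); print('cab',k.round(4),np.hypot(*(k[2]-k[3])),'mid',(k[2]+k[3])/2)
for nm,p,z in(('panel',[(5,312),(273,322)],.072),('handle',[(95,353),(190,357)],.042),('top',[(362,310)],.03),('ferr',[(380,368)],.03)): 
    q=U(p,z); print(nm,q.round(4),q.mean(0).round(4))
E
```

```text
head [0.7298 0.0277] mid [0.7265 0.0267] len 0.0967 yaw 14.7 232
head [0.6431 0.0646] mid [0.6406 0.0634] len 0.0985 yaw 1.9 234
head [0.5276 0.0704] mid [0.5257 0.0674] len 0.0975 yaw -17.1 271
head [ 0.4299 -0.0654] mid [ 0.4276 -0.0664] len 0.0942 yaw 15.6 269
tray [[ 0.6114 -0.1599]
 [ 0.5837 -0.4248]
 [ 0.4204 -0.405 ]
 [ 0.4454 -0.1399]] [ 0.5152 -0.2824] [np.float64(0.2664), np.float64(0.1645), np.float64(0.2663), np.float64(0.1672)]
cab [[0.7594 0.4417]
 [0.7706 0.1518]
 [0.5726 0.1594]
 [0.5767 0.4453]] 0.28598556203962544 mid [0.5746727  0.30235802]
panel [[0.4293 0.4535]
 [0.4223 0.1582]] [0.4258 0.3059]
handle [[0.385  0.362 ]
 [0.3819 0.2549]] [0.3834 0.3085]
top [[0.4381 0.0616]] [0.4381 0.0616]
ferr [[0.3718 0.0394]] [0.3718 0.0394]
```

```bash
cat >> h.py <<'E'
def go(x,y,z,yaw):
    "shift and turn to a TCP target (yaw of tool x, deg, mod 180)"
    s=manip.read_state(); M=rot(s['eef_rot']); cur=np.degrees(np.arctan2(M[1,0],M[0,0]))
    d=M.T@(np.array([x,y,z])-s['tcp_pos']); t=(cur-yaw+90)%180-90
    print('t',round(s['clock'],2),'tcp',s['tcp_pos'].round(4),'yaw',cur.round(1),'-> shift',d.round(4),'turn',round(t/90,4),'Fz',s['ft_force'].round(2),'gap',round(93*s['finger_gap'],1),'pad',np.round(s['gripper_force'],1))
E
python3 - <<'E'
from h import *
go(.429,-.066,.2,15.6)
print(manip.calibration('wrist'))
E
```

```text
t 0.1 tcp [ 0.2514 -0.6262  0.218 ] yaw 21.9 -> shift [ 0.3735 -0.4537  0.0185] turn 0.0697 Fz [ 0.11 -0.21  0.07] gap 93.4 pad 0.0
{'fx': 432.2834598710156, 'fy': 432.2834598710156, 'cx': 320.41861352562375, 'cy': 240.65171345032024, 'k1': -0.009977255367690433, 'position': array([ 0.32059579, -0.5981478 ,  0.38367977]), 'orientation': array([ 0.11221832,  0.82062447, -0.55520724, -0.07567983])}
```

Call:
move_arm(plan=[[1,0.3735,-0.4537,0.018,0.07],[1,0.3735,-0.4537,0.018,0.07],[1,0.3735,-0.4537,0.018,0.07],[1,0.3735,-0.4537,0.018,0.07],[1,0.3735,-0.4537,0.018,0.07]], grip_force=40)

```text
clock: 0.72
tcp_pos: [0.3459, -0.3267, 0.2088]
eef_rot: [-0.0, 0.991, 0.135, 0.0]
ft_force: [0.4, -0.5, 0.2]
finger_gap: 0.997
gripper_force: 0.0
```

```bash
python3 -c "
from h import *
go(.429,-.066,.2,15.6)"
```

```text
t 0.72 tcp [ 0.3459 -0.3267  0.2088] yaw 15.5 -> shift [ 0.1499 -0.2289  0.0088] turn -0.0006 Fz [ 0.42 -0.48  0.19] gap 92.8 pad 0.0
```

Call:
move_arm(plan=[[1,0.15,-0.229,0.009,0],[1,0.15,-0.229,0.009,0],[1,0.15,-0.229,0.009,0],[1,0.15,-0.229,0.009,0],[0.65,0.15,-0.229,0.009,0]])

```text
clock: 1.35
tcp_pos: [0.4291, -0.065, 0.1999]
eef_rot: [-0.0, 0.991, 0.137, 0.0]
ft_force: [-0.8, -0.1, -1.0]
finger_gap: 0.939
gripper_force: 0.0
```

Call:
move_arm(plan=[[0.65,0,0,0,0],[0.65,0,0,0,0],[0.65,0,0,0,0]])

```text
clock: 1.72
tcp_pos: [0.4287, -0.0688, 0.2001]
eef_rot: [0.0, 0.991, 0.135, -0.0]
ft_force: [0.6, 0.9, 0.4]
finger_gap: 0.659
gripper_force: 0.0
```

```bash
python3 - <<'E'
from h import *
go(.429,-.066,.2,15.6); c=manip.calibration('wrist'); f=manip.grab_frame('wrist')
for p in [(.429,-.066),(.527,.07),(.642,.064)]: print(proj([[*p,.036]],c).round(0))
cv2.imwrite('pics/w1.png',f[...,::-1]); np.save('w1.npy',c)
E
```

```text
t 1.73 tcp [ 0.4287 -0.0688  0.2001] yaw 15.5 -> shift [ 0.0011 -0.0026  0.0001] turn -0.0012 Fz [0.61 0.91 0.36] gap 61.3 pad 0.0
[[317. 218.]]
[[167.  36.]]
[[ 209. -150.]]
```

View pics/w1.png

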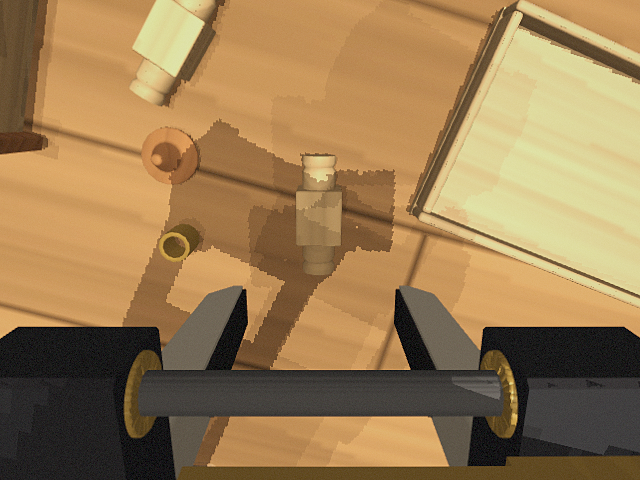

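The wrist view shows head 4's block top at (319,217), against a predicted (317,218), and its axis is vertical in the picture. The ferrule at (177,247) and the top at (168,157) are clear of the fingers, so I descend.

Call:
move_arm(plan=[[0.65,0.001,-0.001,0.06,0],[0.65,0.001,-0.001,0.12,0],[0.65,0.001,-0.001,0.17,0],[0.65,0.001,-0.001,0.19,0],[0.65,0.001,-0.001,0.194,0]])

```text
clock: 2.4
tcp_pos: [0.4287, -0.067, 0.0049]
eef_rot: [-0.0, 0.991, 0.135, -0.001]
ft_force: [-0.0, -0.5, 0.4]
finger_gap: 0.648
gripper_force: 0.0
```

Call:
move_arm(plan=[[0.2,0,0,0,0],[0.2,0,0,0,0],[0.2,0,0,0,0],[0.2,0,0,0,0],[0.2,0,0,0,0]])

```text
clock: 3.02
tcp_pos: [0.43, -0.0667, 0.007]
eef_rot: [0.0, 0.991, 0.136, 0.001]
ft_force: [-1.3, -0.7, 7.5]
finger_gap: 0.386
gripper_force: 40.0
```

```bash
python3 -c "
from h import *
go(.429,-.066,.15,15.6)"
```

```text
t 3.02 tcp [ 0.43   -0.0667  0.007 ] yaw 15.6 -> shift [-0.0007 -0.0009 -0.143 ] turn -0.0003 Fz [-1.29 -0.73  7.46] gap 35.9 pad 40.0
```

Call:
move_arm(plan=[[0.2,0,0,-0.02,0],[0.2,0,0,-0.06,0],[0.2,0,0,-0.12,0],[0.2,0,0,-0.15,0],[0.2,0,0,-0.15,0]])

```text
clock: 3.65
tcp_pos: [0.4304, -0.0667, 0.1584]
eef_rot: [0.001, 0.991, 0.136, 0.002]
ft_force: [0.6, 0.6, -2.1]
finger_gap: 0.385
gripper_force: 40.0
```

Call:
move_arm(plan=[[0.2,0,0,0,0],[0.2,0,0,0,0]])

```text
clock: 3.9
tcp_pos: [0.429, -0.0664, 0.1546]
eef_rot: [-0.0, 0.991, 0.136, -0.001]
ft_force: [-0.4, -0.2, -1.2]
finger_gap: 0.383
gripper_force: 40.0
```

Call:
move_arm(plan=[[0.2,0,0,0,0]])

```text
clock: 4.03
tcp_pos: [0.4293, -0.0665, 0.1551]
eef_rot: [-0.0, 0.991, 0.136, -0.001]
ft_force: [-1.0, 0.2, -0.7]
finger_gap: 0.386
gripper_force: 40.0
```

```bash
python3 - <<'E'
from h import *
T=np.array([.5152,-.2824]); a=np.radians(-6.5); ex=np.array([np.cos(a),np.sin(a)]); ey=np.array([-np.sin(a),np.cos(a)])
for y in(.08,-.08,0): print('tray slot',(T+y*ey).round(4))
D=np.array([.5025,.3045]); a=np.radians(-1.4); ey=np.array([-np.sin(a),np.cos(a)])
for y in(.08,-.08,0): print('drawer slot',(D+y*ey).round(4))
go(*(T+.08*np.array([-np.sin(np.radians(-6.5)),np.cos(np.radians(-6.5))])),.15,-6.5)
E
```

```text
tray slot [ 0.5243 -0.2029]
tray slot [ 0.5061 -0.3619]
tray slot [ 0.5152 -0.2824]
drawer slot [0.5045 0.3845]
drawer slot [0.5005 0.2245]
drawer slot [0.5025 0.3045]
t 4.03 tcp [ 0.4293 -0.0665  0.1551] yaw 15.6 -> shift [0.0549 0.1569 0.005 ] turn 0.2453 Fz [-1.01  0.16 -0.7 ] gap 35.9 pad 40.0
```

Fz settles at about -0.7 to -1.2 N, so head 4 is plain and goes in the tray.

Call:
move_arm(plan=[[0.2,0.055,0.157,0,0.245],[0.2,0.055,0.157,0,0.245],[0.2,0.055,0.157,0,0.245],[0.2,0.055,0.157,0,0.245],[0.2,0.055,0.157,0.02,0.245]])

```text
clock: 4.65
tcp_pos: [0.525, -0.2029, 0.136]
eef_rot: [0.0, 0.998, -0.056, 0.001]
ft_force: [0.2, 0.5, -0.7]
finger_gap: 0.385
gripper_force: 40.0
```

Call:
move_arm(plan=[[0.2,0,0,0.04,0],[0.2,0,0,0.08,0],[0.2,0,0,0.105,0],[0.2,0,0,0.115,0],[0.2,0,0,0.119,0]])

```text
clock: 5.28
tcp_pos: [0.5244, -0.2024, 0.0168]
eef_rot: [-0.0, 0.998, -0.056, -0.0]
ft_force: [0.1, -0.7, -0.5]
finger_gap: 0.387
gripper_force: 40.0
```

```bash
python3 -c "
from h import *
go(.5243,-.2029,.0135,-6.5)"
```

```text
t 5.28 tcp [ 0.5244 -0.2024  0.0168] yaw -6.4 -> shift [-0.0001  0.0005  0.0033] turn 0.0007 Fz [ 0.09 -0.69 -0.46] gap 35.9 pad 40.0
```

Call:
move_arm(plan=[[0.2,0,0,0.002,0],[0.6,0,0,0.002,0],[0.6,0,0,0.002,0],[0.6,0,0,0.002,0],[0.6,0,0,-0.03,0]])

```text
clock: 5.9
tcp_pos: [0.5235, -0.2025, 0.0455]
eef_rot: [-0.001, 0.998, -0.057, -0.002]
ft_force: [0.6, 0.3, -0.2]
finger_gap: 0.599
gripper_force: 0.0
```

Call:
move_arm(plan=[[0.65,0,0,-0.06,0],[0.65,0,0,-0.12,0],[0.65,-0.025,-0.19,-0.15,0.12],[0.65,-0.025,-0.27,-0.15,0.12],[0.65,-0.025,-0.27,-0.15,0.12]])

```text
clock: 6.52
tcp_pos: [0.5274, -0.0188, 0.1891]
eef_rot: [-0.0, 0.989, -0.151, 0.0]
ft_force: [-0.5, 0.5, 1.2]
finger_gap: 0.65
gripper_force: 0.0
```

Call:
move_arm(plan=[[0.65,0,0,0,0],[0.65,0,0,0,0],[0.65,0,0,0,0],[0.65,0,0,0,0]])

```text
clock: 7.02
tcp_pos: [0.5276, -0.0214, 0.1882]
eef_rot: [0.0, 0.989, -0.151, -0.0]
ft_force: [-0.3, 0.2, 0.1]
finger_gap: 0.651
gripper_force: 0.0
```

```bash
cat >> h.py <<'E'
def see(x,y,n,z=.036,wide=0):
    c=manip.calibration('wrist'); f=manip.grab_frame('wrist'); p=proj([[x,y,z]],c)[0]; print('pred',p.round(0))
    cv2.imwrite(f'pics/{n}.png',f[...,::-1]); np.save(f'pics/{n}.npy',c,allow_pickle=True)
E
python3 - <<'E'
from h import *
go(.527,.069,.2,-17.1)
see(.527,.069,'w2')
f=manip.grab_frame('top'); cv2.imwrite('pics/top2.png',f[...,::-1])
E
```

```text
t 7.03 tcp [ 0.5276 -0.0214  0.1882] yaw -17.4 -> shift [-0.0275 -0.0861 -0.0118] turn -0.0029 Fz [-0.29  0.19  0.06] gap 60.5 pad 0.0
pred [209. 258.]
```

View pics/w2.png

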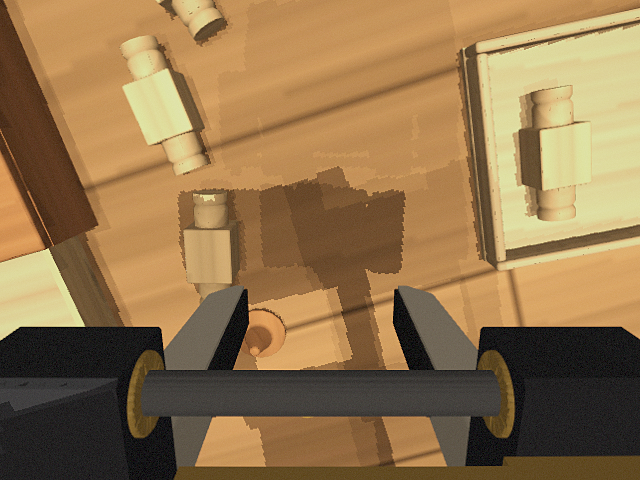

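Head 4 lies flat in the tray at (556,154). Head 3's block top is at (210,255), within about 1 mm of the prediction, and its axis is aligned. The spinning top at (265,335) is clear.

Call:
move_arm(plan=[[0.65,-0.027,-0.086,0,0],[0.65,-0.027,-0.086,0,0],[0.65,-0.027,-0.086,0.06,0],[0.65,-0.027,-0.086,0.11,0],[0.65,-0.027,-0.086,0.15,0]])

```text
clock: 7.75
tcp_pos: [0.5268, 0.0695, 0.0363]
eef_rot: [0.0, 0.989, -0.15, -0.001]
ft_force: [0.6, 0.3, 0.7]
finger_gap: 0.651
gripper_force: 0.0
```

```bash
python3 -c "
from h import *
go(.527,.069,.006,-17.1)"
```

```text
t 7.75 tcp [0.5268 0.0695 0.0363] yaw -17.3 -> shift [0.0003 0.0004 0.0303] turn -0.0021 Fz [0.6  0.35 0.7 ] gap 60.6 pad 0.0
```

Call:
move_arm(plan=[[0.65,0,0,0.025,0],[0.65,0,0,0.031,0],[0.2,0,0,0.031,0],[0.2,0,0,0.031,0],[0.2,0,0,0.031,0]])

```text
clock: 8.38
tcp_pos: [0.5279, 0.0698, 0.0085]
eef_rot: [-0.0, 0.989, -0.15, 0.001]
ft_force: [-0.8, -1.5, 7.0]
finger_gap: 0.383
gripper_force: 40.0
```

Call:
move_arm(plan=[[0.2,0,0,0,0],[0.2,0,0,0,0],[0.2,0,0,-0.03,0],[0.2,0,0,-0.09,0],[0.2,0,0,-0.14,0]])

```text
clock: 9.0
tcp_pos: [0.5273, 0.0698, 0.1498]
eef_rot: [-0.0, 0.989, -0.15, 0.0]
ft_force: [0.7, -0.3, -0.2]
finger_gap: 0.386
gripper_force: 39.9
```

Call:
move_arm(plan=[[0.2,0,0,0,0],[0.2,0,0,0,0],[0.2,0,0,0,0],[0.2,0,0,0,0]])

```text
clock: 9.5
tcp_pos: [0.527, 0.0697, 0.1463]
eef_rot: [0.0, 0.989, -0.15, -0.001]
ft_force: [0.3, 0.2, -0.1]
finger_gap: 0.381
gripper_force: 39.9
```

Call:
move_arm(plan=[[0.2,0,0,0,0]])

```text
clock: 9.62
tcp_pos: [0.5272, 0.0697, 0.1469]
eef_rot: [0.0, 0.989, -0.15, -0.0]
ft_force: [-0.2, 0.7, -1.4]
finger_gap: 0.384
gripper_force: 39.9
```

```bash
python3 -c "
from h import *
go(.5045,.3845,.16,-1.4)
go(.5061,-.3619,.16,-6.5)"
```

```text
t 9.62 tcp [0.5272 0.0697 0.1469] yaw -17.3 -> shift [-0.1152 -0.2938 -0.0131] turn -0.1764 Fz [-0.16  0.73 -1.44] gap 35.7 pad 39.9
t 9.62 tcp [0.5272 0.0697 0.1469] yaw -17.3 -> shift [ 0.108   0.4185 -0.0131] turn -0.1197 Fz [-0.16  0.73 -1.44] gap 35.7 pad 39.9
```

The average is about -0.6 N, so head 3 is plain too and takes the far tray slot.

Call:
move_arm(plan=[[0.2,0.108,0.4185,0,-0.12],[0.2,0.108,0.4185,0,-0.12],[0.2,0.108,0.4185,0,-0.12],[0.2,0.108,0.4185,0,-0.12],[0.2,0.108,0.4185,0,-0.12]])

```text
clock: 10.25
tcp_pos: [0.512, -0.2382, 0.1474]
eef_rot: [0.0, 0.998, -0.057, 0.0]
ft_force: [0.6, 0.3, 0.2]
finger_gap: 0.383
gripper_force: 39.9
```

```bash
python3 -c "
from h import *
go(.5061,-.3619,.14,-6.5)"
```

```text
t 10.25 tcp [ 0.512  -0.2382  0.1474] yaw -6.5 -> shift [0.0081 0.1236 0.0074] turn 0.0002 Fz [0.63 0.28 0.24] gap 35.6 pad 39.9
```

Call:
move_arm(plan=[[0.2,0.008,0.1236,0.007,0],[0.2,0.008,0.1236,0.007,0],[0.2,0.008,0.1236,0.007,0],[0.2,0.008,0.1236,0.06,0],[0.2,0.008,0.1236,0.1,0]])

```text
clock: 10.88
tcp_pos: [0.5063, -0.359, 0.0456]
eef_rot: [-0.0, 0.998, -0.056, -0.0]
ft_force: [0.5, -0.3, 0.2]
finger_gap: 0.39
gripper_force: 39.9
```

Call:
move_arm(plan=[[0.2,0,0,0.02,0],[0.2,0,0,0.028,0],[0.2,0,0,0.028,0]])

```text
clock: 11.25
tcp_pos: [0.507, -0.3599, 0.0202]
eef_rot: [0.0, 0.998, -0.056, 0.0]
ft_force: [-0.3, -0.3, -0.4]
finger_gap: 0.387
gripper_force: 39.9
```

```bash
python3 -c "
from h import *
go(.5061,-.3619,.0155,-6.5)"
```

```text
t 11.25 tcp [ 0.507  -0.3599  0.0202] yaw -6.5 -> shift [-0.0006  0.0021  0.0047] turn 0.0004 Fz [-0.34 -0.28 -0.38] gap 36.0 pad 39.9
```

Call:
move_arm(plan=[[0.2,0,0,0.0045,0],[0.2,0,0,0.0045,0],[0.6,0,0,0.0045,0],[0.6,0,0,0.0045,0],[0.6,0,0,0.0045,0]])

```text
clock: 11.88
tcp_pos: [0.5065, -0.3598, 0.0149]
eef_rot: [-0.0, 0.998, -0.056, -0.0]
ft_force: [-0.1, 0.5, -0.4]
finger_gap: 0.593
gripper_force: 0.0
```

Call:
move_arm(plan=[[0.6,0,0,-0.04,0],[0.65,0,0,-0.1,0],[0.65,0,0,-0.16,0],[0.65,0.083,-0.402,-0.18,-0.093],[0.65,0.083,-0.402,-0.18,-0.093]])

```text
clock: 12.5
tcp_pos: [0.5456, -0.2402, 0.1818]
eef_rot: [0.0, 1.0, 0.017, 0.001]
ft_force: [0.9, 0.1, -0.1]
finger_gap: 0.648
gripper_force: 0.0
```

```bash
python3 -c "
from h import *
go(.635,.03,.2,1.9)"
```

```text
t 12.5 tcp [ 0.5456 -0.2402  0.1818] yaw 1.9 -> shift [ 0.0984 -0.2671 -0.0182] turn 0.0003 Fz [ 0.94  0.07 -0.07] gap 60.3 pad 0.0
```

Call:
move_arm(plan=[[0.65,0.098,-0.267,-0.018,0],[0.65,0.098,-0.267,-0.018,0],[0.65,0.098,-0.267,-0.018,0],[0.65,0.098,-0.267,-0.018,0],[0.65,0.098,-0.267,-0.018,0]])

```text
clock: 13.12
tcp_pos: [0.6349, 0.0317, 0.1991]
eef_rot: [-0.0, 1.0, 0.017, 0.0]
ft_force: [-0.0, -0.0, -0.1]
finger_gap: 0.653
gripper_force: 0.0
```

Call:
move_arm(plan=[[0.65,0,0,0,0],[0.65,0,0,0,0],[0.65,0,0,0,0]])

```text
clock: 13.5
tcp_pos: [0.6343, 0.0279, 0.199]
eef_rot: [0.0, 1.0, 0.016, -0.0]
ft_force: [-0.7, -0.5, 0.3]
finger_gap: 0.648
gripper_force: 0.0
```

```bash
python3 -c "
from h import *
go(.642,.064,.02,1.9)
see(.642,.064,'w3')"
```

```text
t 13.5 tcp [0.6343 0.0279 0.199 ] yaw 1.8 -> shift [ 0.0088 -0.0359  0.179 ] turn -0.0008 Fz [-0.73 -0.46  0.34] gap 60.3 pad 0.0
pred [274. 209.]
```

View pics/w3.png

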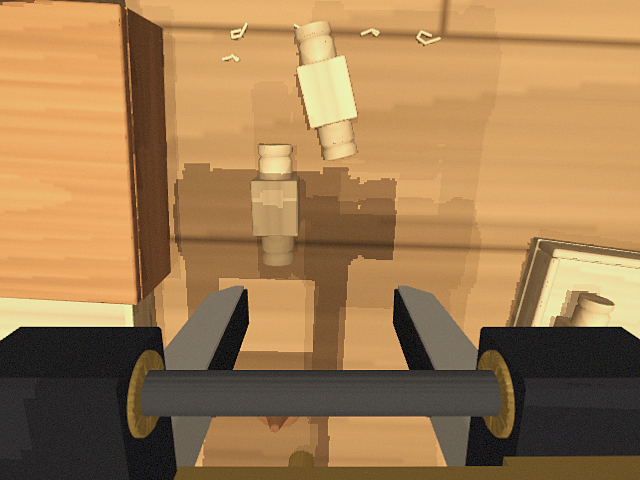

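Head 2's block top is at (275,207), against a predicted (274,209). Head 1 is undisturbed at (327,92), and the cabinet edge is clear.

Call:
move_arm(plan=[[0.65,0.009,-0.036,0.02,0],[0.65,0.009,-0.036,0.07,0],[0.65,0.009,-0.036,0.13,0],[0.65,0.009,-0.036,0.175,0],[0.65,0.009,-0.036,0.19,0]])

```text
clock: 14.18
tcp_pos: [0.6409, 0.0644, 0.0063]
eef_rot: [0.0, 1.0, 0.016, -0.002]
ft_force: [0.6, -1.4, -0.2]
finger_gap: 0.651
gripper_force: 0.0
```

Call:
move_arm(plan=[[0.65,0,0,0.003,0],[0.2,0,0,0.003,0],[0.2,0,0,0.003,0],[0.2,0,0,0.003,0],[0.2,0,0,0.003,0]])

```text
clock: 14.8
tcp_pos: [0.6428, 0.0652, 0.0071]
eef_rot: [0.0, 1.0, 0.017, 0.001]
ft_force: [-1.3, -1.6, 6.4]
finger_gap: 0.384
gripper_force: 40.0
```

Call:
move_arm(plan=[[0.2,0,0,0,0],[0.2,0,0,-0.03,0],[0.2,0,0,-0.09,0],[0.2,0,0,-0.14,0],[0.2,0,0,-0.14,0]])

```text
clock: 15.42
tcp_pos: [0.6439, 0.0653, 0.151]
eef_rot: [-0.0, 1.0, 0.017, 0.004]
ft_force: [0.1, 0.2, -1.2]
finger_gap: 0.389
gripper_force: 40.0
```

Call:
move_arm(plan=[[0.2,0,0,0,0],[0.2,0,0,0,0],[0.2,0,0,0,0]])

```text
clock: 15.8
tcp_pos: [0.6419, 0.0652, 0.1447]
eef_rot: [0.0, 1.0, 0.017, -0.001]
ft_force: [-1.0, -0.7, -1.3]
finger_gap: 0.386
gripper_force: 40.0
```

Call:
move_arm(plan=[[0.2,0,0,0,0]])

```text
clock: 15.92
tcp_pos: [0.6422, 0.0652, 0.1454]
eef_rot: [0.0, 1.0, 0.017, -0.0]
ft_force: [-0.1, -0.0, -1.4]
finger_gap: 0.385
gripper_force: 40.0
```

```bash
python3 -c "
from h import *
go(.5045,.3845,.15,-1.4)
go(.5152,-.2824,.15,-6.5)"
```

```text
t 15.93 tcp [0.6422 0.0652 0.1454] yaw 1.9 -> shift [-0.127  -0.3237 -0.0045] turn 0.0366 Fz [-0.11 -0.01 -1.4 ] gap 35.8 pad 40.0
t 15.93 tcp [0.6422 0.0652 0.1454] yaw 1.9 -> shift [-0.1384  0.3432 -0.0045] turn 0.0933 Fz [-0.11 -0.01 -1.4 ] gap 35.8 pad 40.0
```

The reading is about -1.3 N, well below the 3 N or more of a loaded head. Head 2 is plain and goes in the middle tray slot.

Call:
move_arm(plan=[[0.2,-0.1384,0.343,0,0.093],[0.2,-0.1384,0.343,0,0.093],[0.2,-0.1384,0.343,0,0.093],[0.2,-0.1384,0.343,0,0.093],[0.2,-0.1384,0.343,0,0.093]])

```text
clock: 16.55
tcp_pos: [0.534, -0.23, 0.1461]
eef_rot: [0.0, 0.998, -0.056, 0.0]
ft_force: [0.6, -1.0, -0.1]
finger_gap: 0.381
gripper_force: 40.0
```

```bash
python3 -c "
from h import *
go(.5152,-.2824,.145,-6.5)"
```

```text
t 16.55 tcp [ 0.534  -0.23    0.1461] yaw -6.5 -> shift [-0.0128  0.0542  0.0011] turn 0.0004 Fz [ 0.6  -1.01 -0.13] gap 35.4 pad 40.0
```

Call:
move_arm(plan=[[0.2,-0.013,0.0535,0,0],[0.2,-0.013,0.0535,0,0],[0.2,-0.013,0.0535,0.02,0],[0.2,-0.013,0.0535,0.06,0],[0.2,-0.013,0.0535,0.1,0]])

```text
clock: 17.18
tcp_pos: [0.5163, -0.2784, 0.0435]
eef_rot: [-0.0, 0.998, -0.056, -0.0]
ft_force: [0.6, -0.3, -1.1]
finger_gap: 0.385
gripper_force: 40.0
```

Call:
move_arm(plan=[[0.2,0,0,0.02,0],[0.2,0,0,0.026,0],[0.2,0,0,0.026,0]])

```text
clock: 17.55
tcp_pos: [0.5166, -0.2799, 0.0206]
eef_rot: [0.0, 0.998, -0.056, 0.0]
ft_force: [-0.1, -0.5, -0.4]
finger_gap: 0.383
gripper_force: 40.0
```

```bash
python3 -c "
from h import *
go(.5152,-.2824,.015,-6.5)"
```

```text
t 17.55 tcp [ 0.5166 -0.2799  0.0206] yaw -6.4 -> shift [-0.0011  0.0027  0.0056] turn 0.0006 Fz [-0.15 -0.51 -0.4 ] gap 35.7 pad 40.0
```

Call:
move_arm(plan=[[0.2,0,0.001,0.005,0],[0.2,0,0.001,0.005,0],[0.55,0,0.001,0.005,0],[0.55,0,0.001,0.005,0],[0.55,0,0.001,0.005,0]])

```text
clock: 18.18
tcp_pos: [0.516, -0.2811, 0.0152]
eef_rot: [0.0, 0.998, -0.056, 0.0]
ft_force: [0.3, -0.5, -0.9]
finger_gap: 0.546
gripper_force: 0.0
```

Call:
move_arm(plan=[[0.55,0,0,-0.04,0],[0.6,0,0,-0.1,0],[0.65,0,0,-0.16,0],[0.65,0.17,-0.301,-0.18,-0.2355],[0.65,0.17,-0.301,-0.18,-0.2355]])

```text
clock: 18.8
tcp_pos: [0.59, -0.1792, 0.1835]
eef_rot: [0.0, 0.991, 0.13, 0.001]
ft_force: [-0.3, 0.2, -0.3]
finger_gap: 0.652
gripper_force: 0.0
```

```bash
python3 -c "
from h import *
go(.72,0.0,.2,14.7)"
```

```text
t 18.8 tcp [ 0.59   -0.1792  0.1835] yaw 15.0 -> shift [ 0.1719 -0.1395 -0.0164] turn 0.003 Fz [-0.32  0.19 -0.3 ] gap 60.7 pad 0.0
```

Call:
move_arm(plan=[[0.65,0.172,-0.1395,-0.016,0.003],[0.65,0.172,-0.1395,-0.016,0.003],[0.65,0.172,-0.1395,-0.016,0.003],[0.65,0.172,-0.1395,-0.016,0.003],[0.65,0.172,-0.1395,-0.016,0.003]])

```text
clock: 19.42
tcp_pos: [0.721, 0.0008, 0.1976]
eef_rot: [-0.0, 0.992, 0.127, -0.0]
ft_force: [0.5, 0.3, -0.7]
finger_gap: 0.651
gripper_force: 0.0
```

Call:
move_arm(plan=[[0.65,0,0,0,0],[0.65,0,0,0,0],[0.65,0,0,0,0]])

```text
clock: 19.8
tcp_pos: [0.7198, -0.0022, 0.1985]
eef_rot: [0.0, 0.992, 0.125, 0.0]
ft_force: [-0.4, -0.0, -0.7]
finger_gap: 0.648
gripper_force: 0.0
```

```bash
python3 -c "
from h import *
go(.7285,.0272,.006,14.7)
see(.7285,.0272,'w4')"
```

```text
t 19.8 tcp [ 0.7198 -0.0022  0.1985] yaw 14.4 -> shift [ 0.0157 -0.0263  0.1925] turn -0.0034 Fz [-0.39 -0.03 -0.74] gap 60.3 pad 0.0
pred [286. 200.]
```

View pics/w4.png

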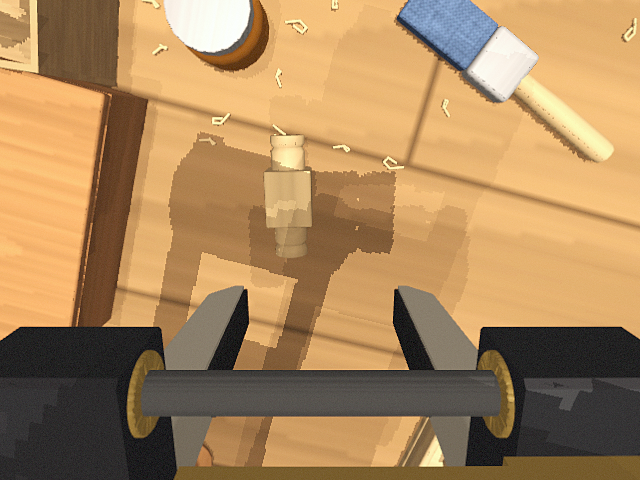

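Head 1's block top is at (288,198), against a predicted (286,200), and the axis is aligned. The jar at the top of the frame is clear.

Call:
move_arm(plan=[[0.65,0.0165,-0.0255,0.02,0],[0.65,0.0165,-0.0255,0.07,0],[0.65,0.0165,-0.0255,0.13,0],[0.65,0.0165,-0.0255,0.175,0],[0.65,0.0165,-0.0255,0.189,0]])

```text
clock: 20.48
tcp_pos: [0.7282, 0.0271, 0.0063]
eef_rot: [-0.0, 0.992, 0.126, -0.002]
ft_force: [1.0, -0.3, -0.0]
finger_gap: 0.652
gripper_force: 0.0
```

Call:
move_arm(plan=[[0.65,0,0,0.003,0],[0.2,0,0,0.003,0],[0.2,0,0,0.003,0],[0.2,0,0,0.003,0],[0.2,0,0,0.003,0]])

```text
clock: 21.1
tcp_pos: [0.7303, 0.0274, 0.0075]
eef_rot: [0.0, 0.992, 0.126, 0.001]
ft_force: [-1.2, -1.5, 5.4]
finger_gap: 0.382
gripper_force: 40.0
```

Call:
move_arm(plan=[[0.2,0,0,0,0],[0.2,0,0,-0.03,0],[0.2,0,0,-0.09,0],[0.2,0,0,-0.14,0],[0.2,0,0,-0.14,0]])

```text
clock: 21.72
tcp_pos: [0.7312, 0.0275, 0.1514]
eef_rot: [0.0, 0.992, 0.126, 0.003]
ft_force: [0.8, -0.0, -4.4]
finger_gap: 0.385
gripper_force: 39.9
```

Call:
move_arm(plan=[[0.2,0,0,0,0],[0.2,0,0,0,0],[0.2,0,0,0,0]])

```text
clock: 22.1
tcp_pos: [0.7293, 0.0275, 0.1447]
eef_rot: [-0.0, 0.992, 0.126, -0.001]
ft_force: [-0.7, 0.4, -3.8]
finger_gap: 0.384
gripper_force: 39.9
```

Call:
move_arm(plan=[[0.2,0,0,0,0]])

```text
clock: 22.22
tcp_pos: [0.7296, 0.0275, 0.1455]
eef_rot: [-0.0, 0.992, 0.126, -0.0]
ft_force: [-0.5, 0.0, -3.6]
finger_gap: 0.386
gripper_force: 39.9
```

```bash
python3 -c "
from h import *
go(.5025,.3045,.16,-1.4)
go(.5152,-.2824,.15,-6.5)
f=manip.grab_frame('top'); cv2.imwrite('pics/top4.png',f[...,::-1])"
```

```text
t 22.23 tcp [0.7296 0.0275 0.1455] yaw 14.5 -> shift [-0.1508 -0.3249 -0.0143] turn 0.1761 Fz [-0.49  0.05 -3.58] gap 35.9 pad 39.9
t 22.23 tcp [0.7296 0.0275 0.1455] yaw 14.5 -> shift [-0.2849  0.2466 -0.0043] turn 0.2328 Fz [-0.49  0.05 -3.58] gap 35.9 pad 39.9
```

View pics/top4.png

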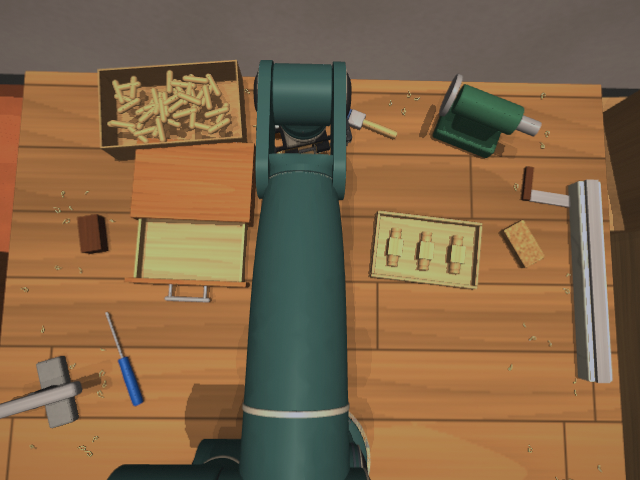

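The reading is about -3.7 N, so head 1 is loaded and goes in the drawer. The top view shows the three plain heads flat in the tray at (395,247), (426,251) and (456,254), with no other heads on the bench.

Call:
move_arm(plan=[[0.2,-0.151,-0.325,-0.014,0.176],[0.2,-0.151,-0.325,-0.014,0.176],[0.2,-0.151,-0.325,-0.014,0.176],[0.2,-0.151,-0.325,-0.014,0.176],[0.2,-0.151,-0.325,-0.014,0.176]])

```text
clock: 22.9
tcp_pos: [0.5302, 0.2701, 0.1587]
eef_rot: [-0.0, 1.0, -0.012, 0.0]
ft_force: [1.1, 0.4, -3.8]
finger_gap: 0.384
gripper_force: 39.9
```

```bash
python3 -c "
from h import *
go(.5025,.3045,.16,-1.4)"
```

```text
t 22.9 tcp [0.5302 0.2701 0.1587] yaw -1.4 -> shift [-0.0285 -0.0337 -0.0013] turn -0.0 Fz [ 1.07  0.42 -3.8 ] gap 35.7 pad 39.9
```

Call:
move_arm(plan=[[0.2,-0.0285,-0.034,0,0],[0.2,-0.0285,-0.034,0,0],[0.2,-0.0285,-0.034,0.03,0],[0.2,-0.0285,-0.034,0.07,0],[0.2,-0.0285,-0.034,0.1,0]])

```text
clock: 23.52
tcp_pos: [0.5041, 0.3028, 0.0568]
eef_rot: [0.0, 1.0, -0.012, -0.0]
ft_force: [0.4, 0.1, -4.9]
finger_gap: 0.382
gripper_force: 39.9
```

Call:
move_arm(plan=[[0.2,0,0,0.02,0],[0.2,0,0,0.028,0],[0.2,0,0,0.028,0]])

```text
clock: 23.9
tcp_pos: [0.5043, 0.3035, 0.0307]
eef_rot: [-0.0, 1.0, -0.012, 0.0]
ft_force: [0.3, -1.0, -2.9]
finger_gap: 0.388
gripper_force: 39.9
```

```bash
python3 -c "
from h import *
go(.5025,.3045,.0245,-1.4)"
```

```text
t 23.9 tcp [0.5043 0.3035 0.0307] yaw -1.4 -> shift [-0.0018 -0.0009  0.0062] turn 0.0 Fz [ 0.33 -1.04 -2.88] gap 36.1 pad 39.9
```

Call:
move_arm(plan=[[0.2,0,0,0.0055,0],[0.2,0,0,0.0055,0],[0.6,0,0,0.0055,0],[0.6,0,0,0.0055,0],[0.6,0,0,0.0055,0]])

```text
clock: 24.52
tcp_pos: [0.5041, 0.3036, 0.0252]
eef_rot: [-0.0, 1.0, -0.012, 0.0]
ft_force: [0.5, -0.4, -0.2]
finger_gap: 0.592
gripper_force: 0.0
```

Call:
move_arm(plan=[[0.6,0,0,-0.03,0],[0.6,0,0,-0.09,0],[0.3,-0.02,0,-0.14,0],[0,-0.08,0,-0.15,0],[0,-0.14,0,-0.15,0]])

```text
clock: 25.15
tcp_pos: [0.3629, 0.3069, 0.1761]
eef_rot: [-0.001, 1.0, -0.013, 0.001]
ft_force: [-0.0, 1.3, -0.3]
finger_gap: 0.325
gripper_force: 0.0
```

Call:
move_arm(plan=[[0,-0.035,0,0,0],[0,-0.035,0,0,0],[0,-0.035,0,0,0],[0,-0.035,0,0,0]])

```text
clock: 25.65
tcp_pos: [0.3298, 0.3077, 0.1747]
eef_rot: [0.0, 1.0, -0.013, -0.0]
ft_force: [-1.0, 1.0, 0.4]
finger_gap: 0.007
gripper_force: 0.0
```

```bash
python3 -c "
from h import *
go(.335,.308,.033,-1.4)
c=manip.calibration('wrist');
see(.3834,.3085,'w5',.042)
f=cv2.imread('pics/w5.png')
"
```

```text
t 25.65 tcp [0.3298 0.3077 0.1747] yaw -1.4 -> shift [ 0.0052 -0.0005  0.1417] turn -0.0004 Fz [-1.05  1.04  0.43] gap 0.7 pad 0.0
pred [317. 152.]
```

View pics/w5.png

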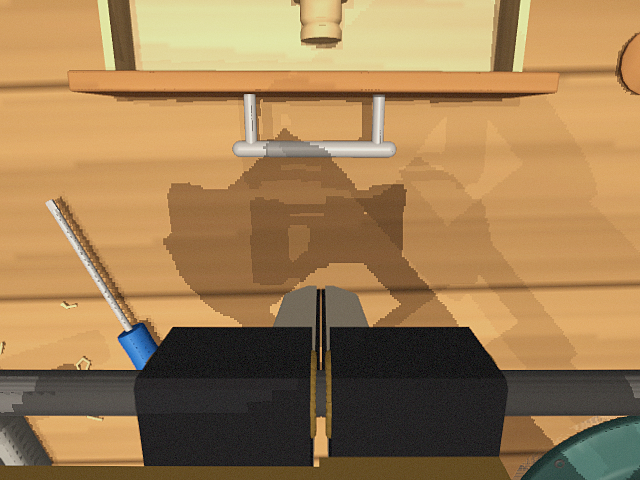

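The handle bar is centred at (315,149), against a predicted (317,152), and the loaded head shows in the drawer at (321,20). I lower the shut fingers in front of the bar.

Call:
move_arm(plan=[[0,0.005,0,0.05,0],[0,0.005,0,0.1,0],[0,0.005,0,0.13,0],[0,0.005,0,0.142,0],[0,0.005,0,0.142,0]])

```text
clock: 26.32
tcp_pos: [0.3343, 0.3076, 0.0329]
eef_rot: [0.0, 1.0, -0.012, -0.0]
ft_force: [-0.7, 0.0, 0.8]
finger_gap: 0.007
gripper_force: 0.0
```

Call:
move_arm(plan=[[0,0.005,0,0,0],[0,0.01,0,0,0],[0,0.015,0,0,0],[0,0.02,0,0,0],[0,0.025,0,0,0]])

```text
clock: 26.95
tcp_pos: [0.3594, 0.307, 0.033]
eef_rot: [-0.0, 1.0, -0.012, 0.0]
ft_force: [0.3, 0.1, -0.1]
finger_gap: 0.002
gripper_force: 0.0
```

Call:
move_arm(plan=[[0,0.006,0,0,0],[0,0.012,0,0,0],[0,0.018,0,0,0],[0,0.024,0,0,0],[0,0.03,0,0,0]])

```text
clock: 27.58
tcp_pos: [0.3894, 0.3063, 0.0329]
eef_rot: [0.0, 1.0, -0.012, -0.0]
ft_force: [-1.7, -0.5, 1.1]
finger_gap: 0.002
gripper_force: 0.9
```

```bash
python3 -c "
from h import *
go(.51,.304,.033,-1.4)"
```

```text
t 27.57 tcp [0.3894 0.3063 0.0329] yaw -1.4 -> shift [ 1.207e-01 -6.000e-04 -1.000e-04] turn 0.0001 Fz [-1.67 -0.53  1.07] gap 0.1 pad 0.9
```

Call:
move_arm(plan=[[0,0.006,0,0,0],[0,0.012,0,0,0],[0,0.018,0,0,0],[0,0.024,0,0,0],[0,0.03,0,0,0]])

```text
clock: 28.2
tcp_pos: [0.4194, 0.3056, 0.0328]
eef_rot: [0.0, 1.0, -0.012, -0.0]
ft_force: [-1.8, -2.0, 0.8]
finger_gap: 0.006
gripper_force: 0.9
```

Call:
move_arm(plan=[[0,0.006,0,0,0],[0,0.012,0,0,0],[0,0.018,0,0,0],[0,0.024,0,0,0],[0,0.03,0,0,0]])

```text
clock: 28.82
tcp_pos: [0.4494, 0.3049, 0.0329]
eef_rot: [-0.0, 1.0, -0.012, -0.0]
ft_force: [-1.8, -1.9, 0.1]
finger_gap: 0.005
gripper_force: 0.9
```

Call:
move_arm(plan=[[0,0.006,0,0,0],[0,0.012,0,0,0],[0,0.018,0,0,0],[0,0.023,0,0,0],[0,0.026,0,0,0]])

```text
clock: 29.45
tcp_pos: [0.4753, 0.3043, 0.0329]
eef_rot: [-0.0, 1.0, -0.012, 0.0]
ft_force: [-1.5, -0.6, -0.1]
finger_gap: 0.005
gripper_force: 0.7
```

Call:
move_arm(plan=[[0,0.002,0,0,0],[0,0.004,0,0,0],[0,0.006,0,0,0],[0,0.008,0,0,0],[0,0.01,0,0,0]])

```text
clock: 30.08
tcp_pos: [0.4851, 0.304, 0.033]
eef_rot: [-0.0, 1.0, -0.012, 0.0]
ft_force: [-1.5, -0.4, 0.1]
finger_gap: 0.006
gripper_force: 0.6
```

```bash
python3 -c "
from h import *
go(.515,.304,.033,-1.4)"
```

```text
t 30.07 tcp [0.4851 0.304  0.033 ] yaw -1.4 -> shift [ 0.0299 -0.0007 -0.    ] turn 0.0001 Fz [-1.52 -0.43  0.05] gap 0.6 pad 0.6
```

Call:
move_arm(plan=[[0,0.002,0,0,0],[0,0.004,0,0,0],[0,0.006,0,0,0],[0,0.008,0,0,0],[0,0.01,0,0,0]])

```text
clock: 30.7
tcp_pos: [0.4951, 0.3038, 0.0329]
eef_rot: [0.0, 1.0, -0.012, 0.0]
ft_force: [-0.8, -0.4, 0.6]
finger_gap: 0.005
gripper_force: 0.6
```

Call:
move_arm(plan=[[0,0.0015,0,0,0],[0,0.003,0,0,0],[0,0.0045,0,0,0],[0,0.006,0,0,0],[0,0.0075,0,0,0]])

```text
clock: 31.32
tcp_pos: [0.5021, 0.3036, 0.0329]
eef_rot: [0.0, 1.0, -0.012, -0.001]
ft_force: [-7.4, -1.5, 4.7]
finger_gap: 0.004
gripper_force: 3.8
```

```bash
python3 -c "
from h import *
go(.515,.304,.033,-1.4)"
```

```text
t 31.32 tcp [0.5021 0.3036 0.0329] yaw -1.4 -> shift [ 0.0129 -0.0007 -0.0001] turn 0.0001 Fz [-7.36 -1.51  4.75] gap 0.4 pad 3.8
```

Call:
move_arm(plan=[[0,0.001,0,0,0],[0,0.002,0,0,0],[0,0.003,0,0,0],[0,0.004,0,0,0]])

```text
clock: 31.82
tcp_pos: [0.5057, 0.3035, 0.0329]
eef_rot: [0.0, 1.0, -0.012, -0.001]
ft_force: [-10.1, -2.7, 5.0]
finger_gap: 0.007
gripper_force: 4.8
```

Call:
move_arm(plan=[[0,0.001,0,0,0],[0,0.002,0,0,0],[0,0.003,0,0,0]])

```text
clock: 32.2
tcp_pos: [0.5091, 0.3034, 0.0329]
eef_rot: [0.0, 1.0, -0.012, -0.001]
ft_force: [-4.6, -0.4, 2.1]
finger_gap: 0.005
gripper_force: 2.4
```

Call:
move_arm(plan=[[0,0.001,0,0,0],[0,0.002,0,0,0]])

```text
clock: 32.45
tcp_pos: [0.5117, 0.3034, 0.0329]
eef_rot: [-0.0, 1.0, -0.012, 0.0]
ft_force: [-0.9, -0.2, 0.1]
finger_gap: 0.008
gripper_force: 0.3
```

Call:
move_arm(plan=[[0,0.001,0,0,0],[0,0.002,0,0,0]])

```text
clock: 32.7
tcp_pos: [0.5137, 0.3034, 0.033]
eef_rot: [-0.0, 1.0, -0.012, 0.0]
ft_force: [-0.5, -0.0, 0.3]
finger_gap: 0.005
gripper_force: 0.0
```

Call:
move_arm(plan=[[0,0.001,0,0,0],[0,0.002,0,0,0]])

```text
clock: 32.95
tcp_pos: [0.5156, 0.3033, 0.0329]
eef_rot: [-0.0, 1.0, -0.012, 0.0]
ft_force: [0.7, -0.3, -1.1]
finger_gap: 0.007
gripper_force: 0.0
```

Call:
move_arm(plan=[[0,0.001,0,0,0]])

```text
clock: 33.08
tcp_pos: [0.5165, 0.3033, 0.0329]
eef_rot: [-0.0, 1.0, -0.012, -0.0]
ft_force: [-4.5, 1.4, 2.2]
finger_gap: 0.006
gripper_force: 2.8
```

The fingers meet the bar again at the hard stop. I back off and rise clear.

Call:
move_arm(plan=[[0,-0.01,0,0,0],[0,-0.04,0,0,0],[0,-0.08,0,0,0],[0,-0.1,0,-0.05,0],[0,-0.1,0,-0.11,0]])

```text
clock: 33.7
tcp_pos: [0.4142, 0.3053, 0.1435]
eef_rot: [0.0, 1.0, -0.012, -0.001]
ft_force: [1.3, 0.6, 1.0]
finger_gap: 0.008
gripper_force: 0.0
```

Call:
move_arm(plan=[[0,0,0.1,-0.06,0],[0,0,0.2,-0.06,0],[0,0,0.3,-0.06,0],[0,0,0.3,-0.06,0],[0,0,0.3,-0.06,0]])

```text
clock: 34.33
tcp_pos: [0.4083, 0.0042, 0.2032]
eef_rot: [0.0, 1.0, -0.012, 0.001]
ft_force: [0.9, -0.1, 1.1]
finger_gap: 0.004
gripper_force: 0.0
```

```bash
python3 - <<'E'
from h import *
go(.4,0,.2,0)
c=manip.calibration('top'); f=manip.grab_frame('top'); cv2.imwrite('pics/top6.png',f[...,::-1])
cv2.imwrite('pics/crop6.png',cv2.resize(f[:,:,::-1][135:315,122:492],None,fx=2.16,fy=2.16,interpolation=cv2.INTER_CUBIC))
E
```

```text
t 34.33 tcp [0.4083 0.0042 0.2032] yaw -1.4 -> shift [-0.0082  0.0044  0.0032] turn -0.0152 Fz [ 0.86 -0.13  1.07] gap 0.4 pad 0.0
```

View pics/crop6.png

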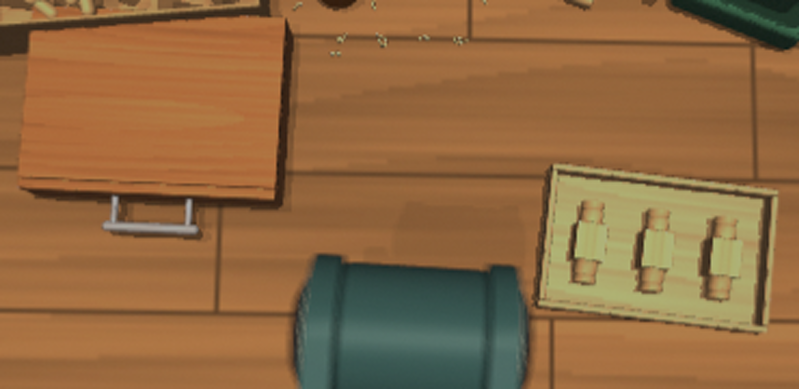

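The drawer is flush with the cabinet, with its handle at (151,229), and the three plain heads lie flat and apart in the tray.

```bash
python3 -c "
from station import manip
print(manip.close_job())"
```

```text
the job is handed in; nothing more can be done
None
```

I sorted all four mallet heads (three plain in the tray, the one loaded head in the drawer), pushed the drawer gently past its detent to its stop, and handed the job in at about 34 s; no verdict came back.

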